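# Unhitch a trailer drawbar from its tow ball and hold it up

### The job

Unhitch the trailer drawbar from the tow ball in the vise so that the ball can be wiped and greased: take the green knob of the coupler's spring bolt, draw the bolt out sideways against its spring as far as it goes, and, keeping it drawn, lift the drawbar up on its hinge until the whole coupler is clear above the ball by about two fingers' width. Leave the tools and parts on the tread plate where they lie. Finish holding the drawbar up in the gripper, still and off the ball: do not lower it or let go.

Things in the scene. Friction and masses are not known exactly. Their poses are not given: they have to be found in the camera images.
- knob: Green ball knob, 32 mm in diameter, origin at its centre, 238 mm above the bench at the start, on the bent handle (10 mm bar) of the coupler's spring bolt. Free for 30 mm around, but the coupler (top 7 mm below the knob's centre) is 23 mm away on +x: take it from above, fingers closing along the drawbar. It bears the bolt's pull and the lift together, about 15 N: grip firmly, 30 N or more.
- drawbar: Drawbar: 40 x 40 mm aluminium tube with a dark cast coupler at its end (inverted cup, 66 mm in diameter, over the tow ball). Origin on the hinge pin at the other end. Its +y runs along the tube from hinge to ball (360 mm), x is the hinge axis; the bolt is drawn towards -x, the knob's side, facing the robot; z is up while hitched. The coupler end weighs 5 to 8 N and falls if let go.
- swing (a joint): Drawbar's hinge, rad: 0 hitched and level, growing as the coupler end goes up (to 0.7). While the bolt is home, the ball stops it at about 0.01. The knob is 342 mm from the hinge axis along the tube, 70 mm to the -x side and 30 mm above it, and moves in that arc about the hinge.
- bolt (a joint): Travel of the spring bolt, m: 0 home (under the ball, drawbar locked), growing to 0.034 at its stop, drawn out along the drawbar's -x. It frees the ball from 0.027 on. The spring resists with 4 N at the start and 11.5 N at the stop, and sends the bolt home if it is let go.
- coupler_mouth (a point): Centre of the coupler cup's lower rim, on the drawbar: 360 mm from the hinge along the tube, 41 mm below the hinge pin when level. Hitched it lies 58 mm below the top of the ball.
- ball_top (a point): Top of the 50 mm steel tow ball, 225 mm above the bench; its shank is clamped in the red vise (jaws 120 mm wide, their top 150 mm above the bench).
- hinge_pin (a point): Middle of the drawbar's hinge pin (fixed), 208 mm above the bench, in a steel clevis on the grey cross-member of the trailer frame, which rests on wooden blocks at the robot's right.
- grinder: Bystander: straight die grinder, grey and black, 52 mm thick and 220 mm long, lying on the tread plate (4 mm thick) beside the vise. Origin under its middle, x along it.
- spare_bolt: Bystander: steel bolt with nut, 20 mm thick, 78 mm long, lying on the tread plate. Origin under its middle.
- grease_tin: Bystander: closed round tin, 68 mm in diameter, 45 mm high, on the tread plate on the robot's side of the drawbar. Origin under its middle.
- screwdriver: Bystander: screwdriver with a red handle, 190 mm long, on the tread plate beyond the drawbar. Origin under it.

How it is judged (in metres and radians):
On the way, in this order (a step that is already met when the one before it is completed fails the run):
1. the spring bolt is drawn out, clear of the ball, while the drawbar is still down (value of joint bolt above 0.027 m and value of joint swing below 0.08 rad), for 0.1 s.
2. the coupler is lifted clear above the ball (z of coupler_mouth in the frame of ball_top above 0.012 m), for 0.2 s.
At the end, for the whole second after the job is handed in: the fingers hold the drawbar (knob, bolt, tube or coupler, more than 3 N of contact), at rest on its hinge (under 0.08 rad/s), with the middle of the coupler's lower rim more than 12 mm above the top of the ball, and no tool or part props it up (z of coupler_mouth in the frame of ball_top above 0.012 m and velocity of joint swing between -0.08 and 0.08 rad/s and contact force between the fingers and drawbar above 3 N and contact force between drawbar and grinder below 0.3 N and contact force between drawbar and spare_bolt below 0.3 N and contact force between drawbar and grease_tin below 0.3 N and contact force between drawbar and screwdriver below 0.3 N); the arm keeps its last pose, push and grip.
It fails at once if a tool or part on the tread plate is pushed more than 30 mm (distance of any of grinder, spare_bolt, grease_tin, screwdriver from where it was at the start of the episode above 0.03 m).
It also fails if it takes over 32 s, if anything falls off the work surface, if the arm or the gripper's body presses on something with over 40 N, if the wrist force passes 120 N, or if a joint passes its speed limit or range.

### The arm

A 6-joint arm with a two-finger parallel gripper is mounted at the origin on the work surface. World frame = base frame: x ahead of the robot, y to its left, z up, the work surface at z = 0. Lengths are in mm, angles in rad, forces in N, time in s.
With the tool pointing down it reaches from about 300 to 775 mm from the base axis. Payload 14.6 kg.
Tool frame: the origin (TCP) lies at the very end of the fingers, on their centre line; the grasp point (between the pads) lies 19 mm behind it (manip.grip_point_offset is the distance from the TCP to the grasp point, in mm); z points along the fingers, y is the line along which they close (so a half turn about z gives the same grasp; the last joint's range is limited). The gripper opens to 94 mm and grips with 3 to 60 N. Pads are 16 mm wide; open, the fingers measure 119 mm over their backs; the gripper's body (75 mm by 177 mm) begins 78 mm behind the grasp point.
Start: joints at [-1.347, 0.3, 1.521, -0, 1.321, -0.067], TCP at [157.688, -526.9, 205.446] pointing down, gripper open.
Joint ranges: [-3.03, 3.03], [-0.79, 2.21], [0.23, 2.52], [-1.04, 4.18], [0, 3.07], [-2.55, 2.55]. Speed limits (rad/s): [2.22, 2.22, 2.57, 3.14, 3.14, 3.14].

### API

Orientations are given as [roll, pitch, yaw] about the fixed x, y, z axes, in that order (R = Rz(yaw) Ry(pitch) Rx(roll)).
In Python, from cell import telemetry, eyes, manip gives the robot as it stands.
- The arm moves only by the tool play_rows, never from a script. Its arguments are lists of equal length, an entry for each row: "translation": the shift along the world's x, y, z in m, a list of three; "yaw": the turn about the world's z in rad. A call has 1 to 12 rows; each row is the pose to reach, as a shift and turn from the pose commanded when the call began; what a row does not reach only later rows make up. A row lasts 1/8 s, in which the tool goes at most 62.5 mm and 10.7 degrees, less where a joint would pass 70% of its speed; a pose out of reach is approached as far as the arm can. A call with a gripper value outside its range is refused whole. "hand" is the opening, from 0 (shut) to 1 (fully open), set as the call begins (left out, the last holds). The fingers move at their own pace and stop on an object; "force" is the grip in N (left out, the last holds). Time passes only in rows, so rows that repeat a pose let the fingers close. It gives the time, the measured TCP pose, the force, the opening and the grip force at its end, in the units of the state.
- telemetry.read_state(): the state, without advancing time (a new reading comes with each control period).
- eyes.camera(name): name is "side" or "top"; returns a dict with "pixels" (384x512x3 uint8, red, green, blue), "fx", "fy", "cx", "cy" (pixels), "dist_coeffs" ([k1, k2, p1, p2, k3] as OpenCV has them; the pictures are not rectified), "cam_to_world" (4x4, takes a point from camera to world coordinates). Camera axes: x right, y up, looking along -z (the intrinsics and any distortion apply to the point x, -y, -z); pixel columns grow to the right and rows downward; lengths in mm; the calibration is good to about 2 mm. A picture is of the moment at which its call begins. There is no depth.
- manip.sign_off(): hands the job in; it is judged then, once.
The state is a dict: "clock": time; "joints": joint angles; "qd": joint speeds; "effort": joint torques, N m; "eef_pos": TCP position; "eef_rot": TCP orientation; "wrist_force": force on the tool from outside, world axes, zero at the start; "moment": the same for the moment, N m; "finger_gap": finger opening in mm; "finger_force": force on a finger pad.
Only numpy, scipy, OpenCV 4.12 (cv2) and the standard library are available. Lean on these libraries where they do the work, as an engineer would, in place of code of your own. Each camera call takes 0.05 s, during which the arm holds its last target. There are 200 camera calls.

## Working session

There is one attempt and no reset: what is moved stays moved. The work goes in short steps, Python scripts to look and compute and a tool call to move; the robot and the scene stay as the last step left them, time stands still between calls to the robot, and variables do not carry over. Pictures are saved under pics/ and viewed, at most 10 in all, crops included, and the job is handed in when it is done.

Besides the shell and the picture viewer there is one more tool, called as name(argument=value, ...) on one line, values as JSON. play_rows: Moves the arm, as the interface text tells. Its arguments: {"type":"object","properties":{"translation":{"type":"array","items":{"type":"array","items":{"type":"number"}}},"yaw":{"type":"array","items":{"type":"number"}},"hand":{"type":"number"},"force":{"type":"number"}},"required":["translation","yaw"]}

```bash
mkdir -p pics; cat > h.py <<'E'
import numpy as np, cv2
from cell import telemetry, eyes, manip
def ray(c,u,v):
    K=np.array([[c["fx"],0,c["cx"]],[0,c["fy"],c["cy"]],[0,0,1.]])
    p=cv2.undistortPoints(np.array([[[u,v]]],float),K,np.array(c["dist_coeffs"],float))[0,0]
    T=np.array(c["cam_to_world"]); d=T[:3,:3]@np.array([p[0],-p[1],-1.]); return T[:3,3],d/np.linalg.norm(d)
def onz(c,u,v,z):
    o,d=ray(c,u,v); return o+d*(z-o[2])/d[2]
def green(c):
    h=cv2.cvtColor(c["pixels"],cv2.COLOR_RGB2HSV)
    m=cv2.inRange(h,(45,90,40),(85,255,255))
    n,l,s,ce=cv2.connectedComponentsWithStats(m)
    return [(s[i].tolist(),ce[i].round(1).tolist()) for i in range(1,n) if s[i,4]>15]
def two(a,pa,b,pb):
    o1,d1=ray(a,*pa);o2,d2=ray(b,*pb)
    t=np.linalg.lstsq(np.c_[d1,-d2],o2-o1,rcond=None)[0]
    return (o1+t[0]*d1+o2+t[1]*d2)/2,np.linalg.norm(o1+t[0]*d1-o2-t[1]*d2)
def save(c,n): cv2.imwrite("pics/"+n,cv2.cvtColor(c["pixels"],cv2.COLOR_RGB2BGR))
E
python3 - <<'E'
from h import *
t=eyes.camera("top");s=eyes.camera("side");save(t,"t0.png");save(s,"s0.png")
for c in(t,s):
  g=green(c);print(g,np.round(np.array(c["cam_to_world"])[:3,3]))
  for x in g: print(onz(c,*x[1],238).round(1))
st=telemetry.read_state();print(st)
E
```

```text
[([198, 229, 14, 14, 146], [204.2, 235.4])] [561.  10. 956.]
[486.4 104.1 238. ]
[([267, 198, 16, 19, 213], [274.2, 206.7])] [126. 698. 766.]
[484.6 106.6 238. ]
{'clock': 0.1, 'joints': array([-1.34657999e+00,  3.00443900e-01,  1.52151852e+00, -1.86006415e-05,
        1.32066633e+00, -6.65837311e-02]), 'qd': array([ 1.25817204e-04, -1.87375553e-03, -1.70575014e-03, -2.99381594e-05,
       -1.64429856e-03,  1.23796974e-03]), 'effort': array([ 1.25175768e-03, -5.32645404e+01, -3.53283691e+01,  7.09282723e-02,
        2.35116330e-02, -5.90768650e-05]), 'eef_pos': array([ 157.6456849 , -526.68536274,  204.9277051 ]), 'eef_rot': array([-3.14055765e+00, -5.09593102e-05,  2.90804653e-01]), 'wrist_force': array([ 0.16270905, -0.00689   , -0.01534109]), 'moment': array([0.00120838, 0.04109238, 0.00913865]), 'finger_force': 0.0, 'finger_gap': 94.13921520301638}
```

View pics/t0.png

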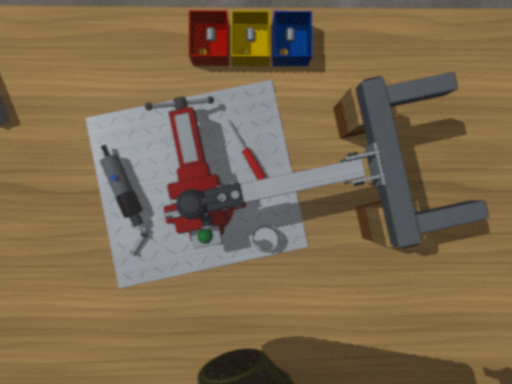

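View pics/s0.png

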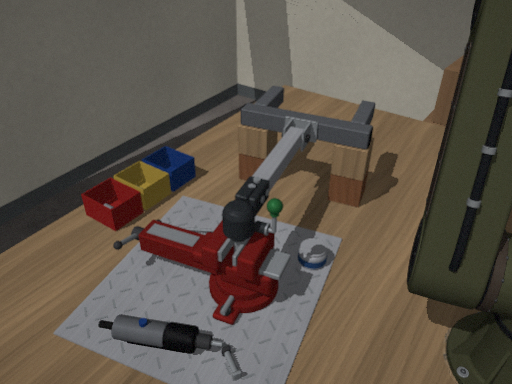

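The top view shows the knob at (204,235), the coupler at about (190,204), and the tube running to the hinge near (372,168). The tin is at (267,240) and the grinder at (122,188). The side view shows the knob at (274,207), free from above. Next I get the tube's direction.

```bash
python3 - <<'E'
from h import *
t=eyes.camera("top");s=eyes.camera("side")
k,e=two(t,green(t)[0][1],s,green(s)[0][1]);print("knob",k.round(1),e)
im=t["pixels"];hsv=cv2.cvtColor(im,cv2.COLOR_RGB2HSV)
P=[]
for u in range(250,345,5):
  col=hsv[155:212,u]; m=(col[:,1]<45)&(col[:,2]>150)
  # expected centre line
  ve=190-(u-260)*0.18; v=np.where(m)[0]+155; v=v[abs(v-ve)<14]
  if len(v)>5: P.append(onz(t,u,v.mean(),228)[:2]); print(u,v.min(),v.max(),end='; ')
P=np.array(P);vx,vy,x0,y0=cv2.fitLine(P.astype(np.float32),cv2.DIST_HUBER,0,.01,.01).ravel()
if vy<0:vx,vy=-vx,-vy
d=np.array([vx,vy]);xa=np.array([vy,-vx])
print("\ndir",d,"ang +y",np.arctan2(vy,vx), "knob offset from line along xa",(k[:2]-[x0,y0])@xa)
h=k[:2]-342*d+70*xa;print("hinge",h,"coupler",h+360*d, onz(t,370,169,228))
E
```

```text
knob [486.  104.4 236. ] 0.10687856995282803
250 178 198; 255 181 197; 260 181 196; 265 180 203; 270 175 202; 275 174 201; 280 173 200; 285 172 199; 290 175 198; 295 174 197; 300 173 188; 305 172 186; 310 171 185; 315 170 184; 320 168 183; 325 168 182; 330 166 180; 335 165 180; 340 164 179; 
dir [-0.24024852  0.9707114 ] ang +y 1.8134183 knob offset from line along xa -60.71040076903285
hinge [ 636.10106926 -210.78996617] coupler [549.61160546 138.66614955] [ 622.22727427 -242.25897933  228.        ]
```

```bash
python3 - <<'E'
from h import *
t=eyes.camera("top")
for pts in ([(255,189),(260,188.5),(305,179),(315,177),(325,175),(335,172.5),(340,171.5)],[(190,202.),(340,171.5)]):
  P=np.array([onz(t,u,v,228)[:2] for u,v in pts],np.float32)
  vx,vy,x0,y0=cv2.fitLine(P,cv2.DIST_L2,0,.01,.01).ravel()
  s=np.sign(vy);vx*=s;vy*=s
  print(vx,vy,"yaw",np.arctan2(-vx,vy),"knob off",(np.array([486,104.4])-[x0,y0])@[vy,-vx])
E
```

```text
-0.19973591 0.97984976 yaw 0.2010884 knob off -71.6044356258974
-0.19564837 0.9806741 yaw 0.19691858 knob off -73.19641256076056
```

play_rows(translation=[[0.0,0.0,0.03],[0.01,0.02,0.07],[0.035,0.065,0.1],[0.06,0.115,0.13],[0.085,0.165,0.15],[0.11,0.215,0.15],[0.14,0.27,0.15],[0.17,0.325,0.15],[0.195,0.38,0.15],[0.22,0.43,0.15],[0.24,0.47,0.15],[0.25,0.49,0.15]], yaw=[0,0,-0.01,-0.02,-0.03,-0.04,-0.05,-0.06,-0.07,-0.08,-0.085,-0.09], hand=0.75, force=45)

```text
clock: 1.75
eef_pos: [408.2, -35.0, 355.4]
eef_rot: [-3.141, 0.0, 0.203]
wrist_force: [-0.1, -0.5, 0.0]
finger_gap: 70.6
finger_force: 0.0
```

play_rows(translation=[[0.015,0.03,0],[0.035,0.07,0],[0.055,0.105,-0.01],[0.07,0.13,-0.03],[0.077,0.14,-0.05],[0.077,0.14,-0.05],[0.077,0.14,-0.05]], yaw=[0,0,0,0,0,0,0])

```text
clock: 2.62
eef_pos: [484.7, 102.7, 306.4]
eef_rot: [3.141, -0.001, 0.201]
wrist_force: [0.3, 0.5, -0.1]
finger_gap: 70.8
finger_force: 0.0
```

```bash
python3 - <<'E'
from h import *
s=eyes.camera("side");save(s,"s1.png");t=eyes.camera("top");print(green(s),green(t),telemetry.read_state()["eef_pos"])
cv2.imwrite("pics/s1c.png",cv2.resize(cv2.cvtColor(s["pixels"][100:300,170:380],cv2.COLOR_RGB2BGR),None,fx=2.8,fy=2.8))
E
```

```text
[([267, 198, 16, 19, 212], [274.2, 206.7])] [] [484.729345   102.64204672 306.55757142]
```

View pics/s1c.png

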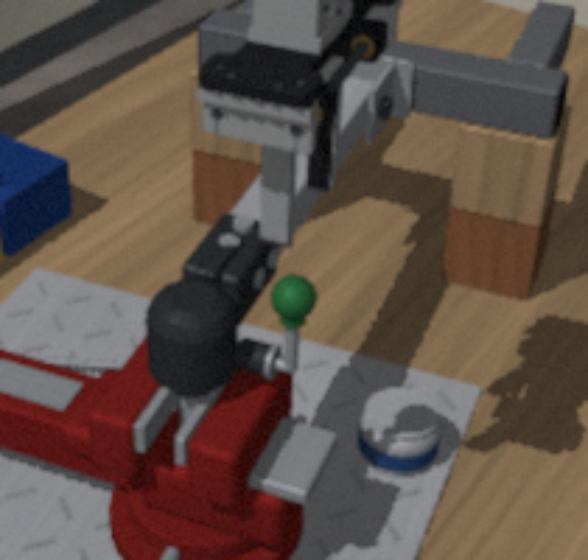

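The side crop shows the open gripper above the green knob, with the knob at crop (293,298). The fingers straddle it along the drawbar and nothing is in the way below. I descend and close.

play_rows(translation=[[0,0.0015,-0.02],[0,0.0015,-0.045],[0,0.0015,-0.07],[0,0.0015,-0.083],[0,0.0015,-0.087],[0,0.0015,-0.087],[0,0.0015,-0.087]], yaw=[0,0,0,0,0,0,0])

```text
clock: 3.6
eef_pos: [485.0, 104.6, 219.2]
eef_rot: [3.142, -0.001, 0.201]
wrist_force: [-0.2, -0.4, 0.6]
finger_gap: 70.8
finger_force: 0.0
```

play_rows(translation=[[0,0,0],[0,0,0],[0,0,0],[0,0,0],[0,0,0],[0,0,0]], yaw=[0,0,0,0,0,0], hand=0, force=45)

```text
clock: 4.35
eef_pos: [484.8, 103.9, 218.5]
eef_rot: [3.14, 0.0, 0.2]
wrist_force: [1.0, -6.2, 0.5]
finger_gap: 30.5
finger_force: 45.0
```

play_rows(translation=[[-0.003,-0.0015,0],[-0.007,-0.0025,0],[-0.012,-0.0035,0],[-0.017,-0.0045,0],[-0.022,-0.0055,0],[-0.026,-0.0063,0],[-0.03,-0.007,0],[-0.031,-0.0073,0],[-0.031,-0.0073,0],[-0.031,-0.0073,0]], yaw=[0,0,0,0,0,0,0,0,0,0], force=50)

```text
clock: 5.6
eef_pos: [454.5, 97.4, 218.6]
eef_rot: [3.142, -0.003, 0.201]
wrist_force: [10.5, 0.3, -4.0]
finger_gap: 29.9
finger_force: 50.0
```

```bash
python3 - <<'E'
from h import *
s=eyes.camera("side");save(s,"s2.png");print(green(s))
for x in green(s): print(onz(s,*x[1],236))
cv2.imwrite("pics/s2c.png",cv2.resize(cv2.cvtColor(s["pixels"][100:300,170:380],cv2.COLOR_RGB2BGR),None,fx=2.8,fy=2.8))
E
```

```text
[([293, 205, 5, 13, 47], [294.6, 209.9])]
[448.30407442  90.06956248 236.        ]
```

View pics/s2c.png

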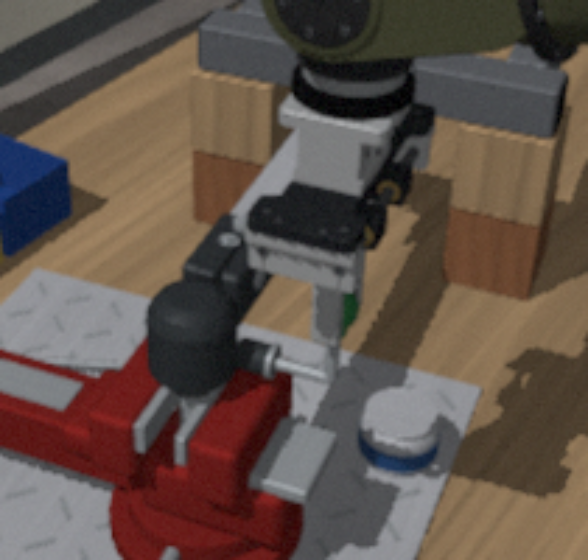

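The bolt is visibly drawn, and the 10.5 N spring force matches about 31 mm. I draw 2 mm more, then start the arc.

play_rows(translation=[[-0.002,-0.0004,0],[-0.0025,-0.0005,0],[-0.0025,-0.0005,0.0],[-0.0024,-0.0009,0.004],[-0.0023,-0.0014,0.009],[-0.0021,-0.0024,0.017],[-0.0018,-0.0037,0.026],[-0.0016,-0.0051,0.034],[-0.0016,-0.0051,0.034]], yaw=[0,0,0,0,0,0,0,0,0])

```text
clock: 6.78
eef_pos: [453.0, 92.5, 252.9]
eef_rot: [-3.141, -0.003, 0.2]
wrist_force: [10.6, 2.1, -5.7]
finger_gap: 30.4
finger_force: 50.0
```

```bash
python3 - <<'E'
from h import *
s=eyes.camera("side");save(s,"s3.png");print(green(s))
cv2.imwrite("pics/s3c.png",cv2.resize(cv2.cvtColor(s["pixels"][100:300,170:380],cv2.COLOR_RGB2BGR),None,fx=2.8,fy=2.8))
E
```

```text
[([296, 189, 5, 13, 46], [297.6, 195.0])]
```

View pics/s3c.png

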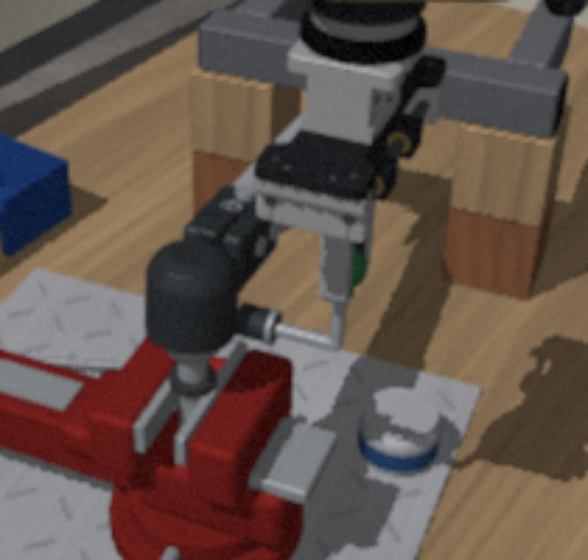

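The coupler has risen off the ball and the knob is still firmly held, so I continue the arc.

play_rows(translation=[[0.0003,-0.0013,0.006],[0.0008,-0.0035,0.0168],[0.0012,-0.0056,0.025],[0.0017,-0.0079,0.0333],[0.0022,-0.0104,0.0415],[0.0027,-0.013,0.0497],[0.003,-0.0145,0.054],[0.0031,-0.0153,0.056],[0.0031,-0.0153,0.056],[0.0031,-0.0153,0.056],[0.0031,-0.0153,0.056],[0.0031,-0.0153,0.056]], yaw=[0,0,0,0,0,0,0,0,0,0,0,0])

```text
clock: 8.32
eef_pos: [455.7, 78.3, 308.4]
eef_rot: [-3.139, -0.003, 0.202]
wrist_force: [9.7, 9.1, -3.7]
finger_gap: 30.2
finger_force: 50.0
```

```bash
python3 - <<'E'
from h import *
s=eyes.camera("side");save(s,"s4.png");print(green(s),telemetry.read_state()["eef_pos"])
cv2.imwrite("pics/s4c.png",cv2.resize(cv2.cvtColor(s["pixels"][100:300,170:380],cv2.COLOR_RGB2BGR),None,fx=2.8,fy=2.8))
E
```

```text
[([300, 161, 5, 14, 47], [302.0, 167.7])] [455.7601673   78.29490678 308.39078294]
```

View pics/s4c.png

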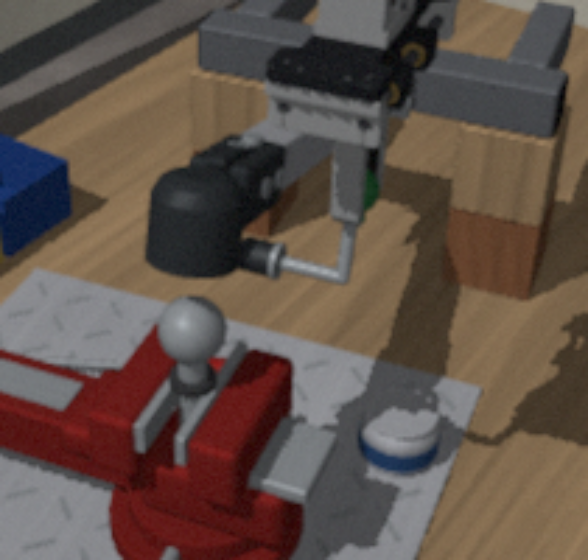

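The coupler (crop (195,225)) hangs clear above the bare ball (crop (192,330)). The knob is still held and the bolt drawn. TCP z has risen 90 mm, which puts the coupler's rim about 39 mm above the ball. Nothing is moving, so I hand it in.

```bash
python3 -c "
from cell import manip
print(manip.sign_off())"
```

```text
the job is handed in; nothing more can be done
None
```

The drawbar is unhitched and I handed the job in: the bolt was drawn about 33 mm, and the gripper still holds the drawbar by the knob with the coupler an estimated 39 mm above the ball; the result of the judging was not shown.

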